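# Pack a child's last and its sole blank into the job tray

## Task

Make up the job tray for the next child's shoe: stand the small wooden last upright in the deep well, toe towards the tray's wide end and right down on the well's floor. Then fetch the sole blank that the cutting press has delivered onto its sloping catch tray and lay it over the last, toe the same way, flat in the shallow recess. Set both down without dropping them, and leave the other things on the bench where they are.

Things in the scene. Friction and masses are not known exactly. Their poses are not given: they have to be found in the camera images.
- job_tray: Fixed open plywood tray, 236 long (x) by 150 wide (y) by 95 high, with a grey stepped insert: a deep well for the last, a shallow recess for the sole blank above it, and a finger gap across both. Origin at the centre of its underside on the bench, +x to the wide (toe) end, z up. (mm)
- well (a point): Centre of the deep well's floor, 6 above the tray's underside, axes as the tray's. The well reaches from x = -86 to 86 and is 74 deep up to the recess ledge; 70 wide (y) for x above 10, 56 wide for x below -54; corners cut off at 45 degrees by 15 (toe) and 10 (heel). (mm)
- recess (a point): Centre of the shallow recess at the height of its ledge, 80 above the tray's underside, axes as the tray's. The ledge surrounds the well. The recess reaches from x = -104 to 104, 15 deep up to the rim; 90 wide (y) for x above 10, 76 wide for x below -54; corners cut off at 45 degrees by 20 (toe) and 14 (heel). (mm)
- finger_gap (a point): Middle of the finger gap, at the rim 95 above the tray's underside, at x = -22 of the tray: an opening 64 long (x) and 138 wide (y), free down to the tray's floor, so that fingers closed across y can go down with the last or the blank. (mm)
- last: Small wooden shoe last (foot form), loose, 160 long, 58 wide, 70 high, about 0.24 kg, standing on its flat sole on the bench; origin at the centre of its underside, +x to the toe, z up. Heel 46 wide. Its upper part, the cone, has flat upright sides 36 apart for x from -66 to 0, z from 38 to 70: grip there. The forefoot is lower, falling to about 25 near the toe. (mm)
- last_toe (a point): Point at the toe of the small last: x = 80, y = 0, z = 10 in its frame. (mm)
- sole_blank: Rough-cut shoe sole of hard tan fibreboard, loose, rigid, 196 long (x), 12 thick, about 0.10 kg; origin at the centre of its underside, +x to the toe, z normal to the board. Left and right alike: 80 wide at x = 50, heel 66 wide, waist with parallel sides 58 apart for x from -45 to 5. At first on the sloping catch tray, heel against the lip, toe up the slope. (mm)
- sole_toe (a point): Point at the toe end of the sole blank: x = 98, y = 0, z = 6 in its frame. (mm)
- press: Fixed. Die-cutting press at the right with its sloping sheet-steel catch tray; origin on the bench under the middle of the tray's lip, z up, +y horizontally down the slope, x across. Legs stand under the tray; the delivery belt begins at y = -360, z = 300, the press itself beyond y = -750. (mm)
- catch_lip (a point): Foot of the catch tray's sloping surface, at the middle of its lip, 45 above the bench, axes as the press's. From here the surface rises at 35 degrees towards -y over 440 of slope length; 190 wide (x) between side walls 25 high; the lip stands 22 above the surface. (mm)
- large_last: Bystander: adult-size wooden last, loose, 215 long by 80 wide by 94 high, standing beside the small one; origin at the centre of its underside, +x to the toe. (mm)
- glue_bottle: Bystander: white glue bottle with blue nozzle cap, loose, 72 diameter, 205 high; origin at the centre of its underside. (mm)
- brush_pot: Bystander: metal pot with glue brushes, loose, 76 diameter, 190 high with the handles; origin at the centre of its underside. (mm)
- hammer: Bystander: hammer lying on the bench, loose, 270 long (x), head at +x about 30 high; origin at the middle, on the bench.
- shears: Bystander: shears lying on the bench, loose, 220 long (x), 11 high; origin at the pivot, on the bench. (mm)
- spare_sole: Bystander: dark grey sole, loose, lying flat on the bench, 172 long, 70 wide, 8 thick; origin at the centre of its underside, +x to the toe. (mm)
Things that resemble listed ones, but are neither listed nor needed, are in the scene too. There is more than one size of the sole_blank; the job needs the smaller.

How it is judged:
On the way:
1. The small last stands in the deep well, toe to the wide end, down on the floor, and has been let go (horizontal distance between last and job_tray below 0.014 m and z of last in the frame of job_tray below 0.011 m and x of last_toe in the frame of job_tray above 0.06 m and angle between last's own z axis and vertical below 0.12 rad and contact force between the fingers and last below 0.1 N), for 0.2 s.
At the end, for the whole second after the job is handed in: Small last in the deep well, sole blank over it on the recess ledge, both toe to the wide end and at rest: each centred within 14 mm in plan and down within 5 mm; last upright within 0.12 rad, blank level within 0.06 rad (horizontal distance between each of last, sole_blank and job_tray below 0.014 m and z of last in the frame of job_tray below 0.011 m and x of last_toe in the frame of job_tray above 0.06 m and angle between last's own z axis and vertical below 0.12 rad and z of sole_blank in the frame of job_tray between 0.075 and 0.085 m and x of sole_toe in the frame of job_tray above 0.08 m and angle between sole_blank's own z axis and vertical below 0.06 rad and linear speed of each of sole_blank, last below 0.02 m/s); the robot touches nothing.
It fails at once if The last was dropped: it fell free faster than 0.8 m/s (about 30 mm of fall) (contact force between the fingers and last below 0.05 N and linear speed of last above 0.8 m/s).
It fails at once if The sole blank was dropped: it fell free faster than 0.8 m/s (about 30 mm of fall) (contact force between the fingers and sole_blank below 0.05 N and linear speed of sole_blank above 0.8 m/s).
It fails at once if Another thing on the bench was moved by more than 40 mm (distance of any of large_last, glue_bottle, brush_pot, hammer, shears, spare_sole from where it was at the start of the episode above 0.04 m).
It also fails if it takes over 58 s, if anything falls off the work surface, if the arm or the gripper's body presses on something with over 40 N, if the wrist force passes 120 N, or if a joint passes its speed limit or range.

## Robot

A 6-joint arm with a two-finger parallel gripper is mounted at the origin on the work surface. World frame = base frame: x ahead of the robot, y to its left, z up, the work surface at z = 0. Lengths are in m, angles in rad, forces in N, time in s.
With the tool pointing down it reaches from about 0.35 to 0.775 m from the base axis. Payload 7.3 kg.
Tool frame: the origin (TCP) lies midway between the tips of the shut fingers; the grasp point (between the pads) lies 19 mm behind it (robot.tcp_to_grasp is the distance from the TCP to the grasp point, in m); z points along the fingers, y is the line along which they close (so a half turn about z gives the same grasp; the last joint's range is limited). The gripper opens to 92 mm and grips with 3 to 60 N. Pads are 19 mm wide; open, the fingers measure 130 mm over their backs; the gripper's body (75 mm by 190 mm) begins 47 mm behind the grasp point.
Start: joints at [-1.365, 0.342, 1.524, -0, 1.275, -0.146], TCP at [0.181, -0.493, 0.227] pointing down, gripper open.
Joint ranges: [-2.53, 2.53], [-0.77, 2.02], [0.04, 2.7], [-1, 4.14], [0.28, 2.66], [-3.11, 3.11]. Speed limits (rad/s): [2.57, 2.57, 3.14, 3.14, 3.14, 3.14].

## Interface

Orientations are given as [roll, pitch, yaw] about the fixed x, y, z axes, in that order (R = Rz(yaw) Ry(pitch) Rx(roll)).
In Python, from cell import readout, cams, ticket, robot gives the robot as it stands. The module is installed in compiled form; this text tells all that it offers.
- The arm moves only by the tool jog_arm, never from a script. Its argument "plan" is a list of rows, each a list of 5 numbers: the shift along the world's x, y, z each as a share of 0.08 m, from -1 to 1, then the turn about the world's z as a share of 90 degrees, from -1 to 1, then the opening, from -1 (shut) to 1 (fully open). A call has 1 to 12 rows; each row is the pose to reach, as a shift and turn from the pose commanded when the call began; what a row does not reach only later rows make up. A row lasts 1/10 s, in which the tool goes at most 50 mm and 8.59 degrees, less where a joint would pass 70% of its speed; a pose out of reach is approached as far as the arm can. A call with a number of a shift or a turn outside -1 to 1 is refused whole. A call with a gripper value outside its range is refused whole. The fingers move at their own pace and stop on an object; "squeeze" is the grip in N (left out, the last holds). Time passes only in rows, so rows that repeat a pose let the fingers close. It gives the time, the measured TCP pose, the force, the opening and the grip force at its end, in the units of the state.
- readout.observe(): the state, without advancing time (a new reading comes with each control period).
- cams.read_camera(name): name is "side" or "top"; returns the picture (384x512x3 uint8, blue, green, red); there is no depth.
- cams.calibration(name): a dict with "K" (3x3 intrinsics, pixels), "k1" (the pictures are not rectified: a ray, as slopes to the right and down, at radius r is drawn at 1 + k1 r^2 times it, then the intrinsics apply), "world_from_camera" (4x4, takes a point from camera to world coordinates). Camera axes: x right, y down, z forward; pixel columns grow to the right and rows downward; lengths in m; the calibration is good to about 2 mm. A picture is of the moment at which its call begins. calibration takes no time and is no camera call.
- ticket.hand_in(): hands the job in; it is judged then, once.
The state is a dict: "time": time; "qpos": joint angles; "qvel": joint speeds; "joint_efforts": joint torques, N m; "tool_pos": TCP position; "tool_rot": TCP orientation; "contact_force": force on the tool from outside, world axes, zero at the start; "torque": the same for the moment, N m; "opening": finger opening in m; "grip_force": force on a finger pad.
Only numpy, scipy, OpenCV 4.12 (cv2) and the standard library are available. Lean on these libraries where they do the work, as an engineer would, in place of code of your own. Each camera call takes 0.05 s, during which the arm holds its last target. There are 200 camera calls.

## Working session

There is one attempt and no reset: what is moved stays moved. The work goes in short steps, Python scripts to look and compute and a tool call to move; the robot and the scene stay as the last step left them, time stands still between calls to the robot, and variables do not carry over. Pictures are saved under pics/ and viewed, at most 10 in all, crops included, and the job is handed in when it is done.

Besides the shell and the picture viewer there is one more tool, called by a JSON object that holds its "op" and its "data", one argument or row to a line. jog_arm: Moves the arm, as the interface text tells. Shift numbers are shares of 0.08 m and turn numbers shares of 90 degrees, none past 1 either way. Its arguments: {"type":"object","properties":{"plan":{"type":"array"},"squeeze":{"type":"number"}},"required":["plan"]}

```bash
mkdir -p pics; cat > h.py <<'E'
import numpy as np, cv2
from cell import readout, cams, ticket, robot
def ray(cam,uv):
    c=cams.calibration(cam);K=np.array(c["K"]);T=np.array(c["world_from_camera"]);k=c["k1"]
    d=np.array([(uv[0]-K[0,2])/K[0,0],(uv[1]-K[1,2])/K[1,1]]);s=d.copy()
    for _ in range(30): s=d/(1+k*(s@s))
    v=T[:3,:3]@np.array([s[0],s[1],1]);return T[:3,3],v/np.linalg.norm(v)
def onz(cam,uv,z):
    o,v=ray(cam,uv);return o+v*(z-o[2])/v[2]
def proj(cam,p):
    c=cams.calibration(cam);K=np.array(c["K"]);T=np.linalg.inv(np.array(c["world_from_camera"]));k=c["k1"]
    q=T[:3,:3]@np.array(p)+T[:3,3];s=q[:2]/q[2];s=s*(1+k*(s@s));return np.array([K[0,0]*s[0]+K[0,2],K[1,1]*s[1]+K[1,2]])
def tri(a,ua,b,ub):
    o1,v1=ray(a,ua);o2,v2=ray(b,ub)
    t=np.linalg.lstsq(np.stack([v1,-v2],1),o2-o1,rcond=None)[0]
    p,q=o1+t[0]*v1,o2+t[1]*v2;return (p+q)/2,np.linalg.norm(p-q)
E
python3 - <<'E'
from h import *
for n in("top","side"):
    im=cams.read_camera(n);cv2.imwrite(f"pics/{n}0_raw.png",im);cv2.imwrite(f"pics/{n}0.png",cv2.resize(im,(800,600),interpolation=cv2.INTER_CUBIC))
    c=cams.calibration(n);print(n,np.round(c["K"],1).tolist(),c["k1"],np.round(c["world_from_camera"],3).tolist())
print(readout.observe()); print([a for a in dir(robot) if a[0]!='_'])
E
```

```text
top [[480.4, 0.0, 267.4], [0.0, 480.4, 187.6], [0.0, 0.0, 1.0]] 0.05207265608439363 [[-0.009, -0.995, 0.097, 0.363], [-1.0, 0.009, -0.0, -0.052], [-0.001, -0.097, -0.995, 1.275], [0.0, 0.0, 0.0, 1.0]]
side [[409.5, 0.0, 257.6], [0.0, 409.5, 195.5], [0.0, 0.0, 1.0]] -0.09952315911544504 [[-0.843, -0.355, 0.404, -0.035], [-0.538, 0.563, -0.627, 0.736], [-0.005, -0.746, -0.666, 0.943], [0.0, 0.0, 0.0, 1.0]]
{'time': 0.1, 'qpos': array([-1.36497612e+00,  3.42675513e-01,  1.52493097e+00, -2.49514795e-05,
        1.27537355e+00, -1.46032023e-01]), 'qvel': array([ 0.00050619, -0.00010526, -0.00336695, -0.00103328, -0.00013217,
       -0.00224757]), 'joint_efforts': array([ 1.89004757e-03, -4.32002628e+01, -2.44697142e+01,  7.19080470e-02,
        5.26619924e-02, -6.73876025e-05]), 'tool_pos': array([ 0.18085792, -0.49248037,  0.22609948]), 'tool_rot': array([-3.14021657e+00, -1.78276374e-04,  3.51859385e-01]), 'contact_force': array([-0.05207227, -0.11505015,  1.18368069]), 'torque': array([-0.00851866, -0.00566521,  0.04871399]), 'grip_force': 0.0, 'opening': 0.09178805015533144}
['IKError', 'tcp_to_grasp']
```

View pics/top0.png

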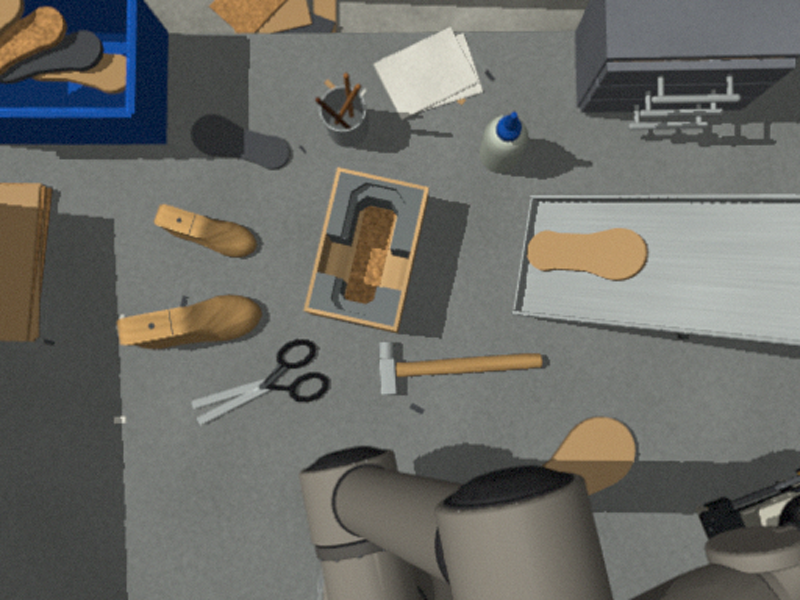

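View pics/side0.png

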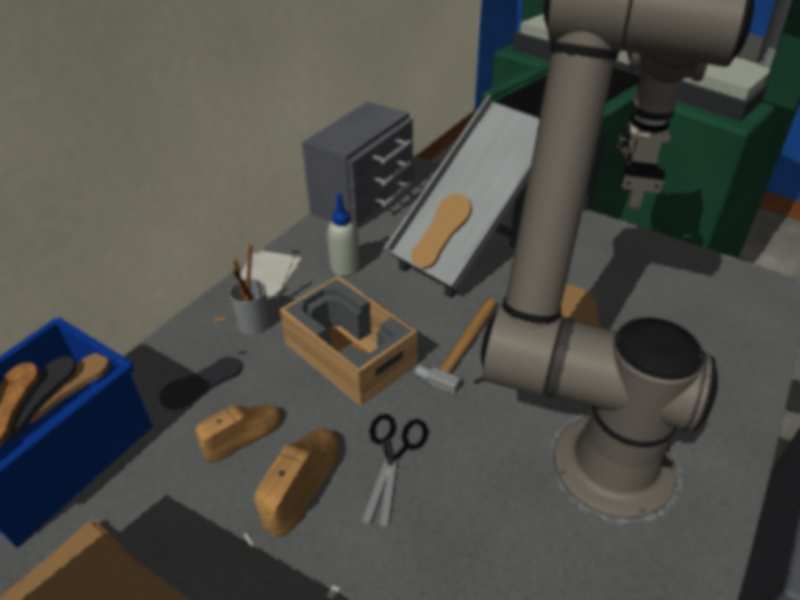

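Top view (800x600): the small last is at about (205,230) and a similar larger one at (190,322). The tray is at (367,250) with its wide end up. One tan blank lies on the catch tray at (588,253) and a bigger tan sole on the bench at (595,455). The spare sole is at (240,142). The small last should be the upper, shorter one, and the blank the one on the slope; I'll confirm both in an enlarged crop.

```bash
python3 - <<'E'
from h import *
t=cv2.imread("pics/top0_raw.png");s=cv2.imread("pics/side0_raw.png")
def tile(im,x,y,w,h,k): return cv2.resize(im[y:y+h,x:x+w],None,fx=k,fy=k,interpolation=cv2.INTER_CUBIC)
C=np.zeros((600,800,3),np.uint8)
C[:250,:375]=tile(t,95,122,75,50,5)
C[260:460,:400]=tile(t,325,140,100,50,4)
C[:440,420:780]=tile(t,190,105,90,110,4)
cv2.imwrite("pics/crop1.png",C)
C=np.zeros((600,800,3),np.uint8)
C[:240,:360]=tile(s,115,250,72,48,5)
C[250:550,:400]=tile(s,245,115,80,60,5)
C[:360,405:785]=tile(s,175,172,95,90,4)
cv2.imwrite("pics/crop2.png",C)
hsv=cv2.cvtColor(t,cv2.COLOR_BGR2HSV);m=cv2.inRange(hsv,(8,80,60),(25,255,255))
for c in cv2.findContours(m,cv2.RETR_EXTERNAL,cv2.CHAIN_APPROX_NONE)[0]:
    if cv2.contourArea(c)>300:
        r=cv2.minAreaRect(c);print(np.round(r[0]),np.round(r[1],1),round(r[2],1),cv2.contourArea(c),cv2.boundingRect(c))
E
```

```text
[381. 291.] [44.4 52.5] 38.7 1706.0 (348, 267, 59, 50)
[300. 233.] [ 9.8 93.4] 85.8 779.0 (253, 226, 94, 15)
[121. 206.] [28.5 92.4] 83.0 2018.5 (74, 189, 93, 34)
[375. 162.] [32. 76.] 90.0 1836.5 (337, 146, 77, 33)
[131. 148.] [66.7 21.2] 18.4 1085.0 (99, 131, 65, 34)
[ 16. 168.] [101.  32.] 90.0 2749.0 (0, 117, 33, 102)
[235. 159.] [61.8 95.5] 12.8 5686.5 (195, 107, 79, 106)
[50. 46.] [23. 57.] 90.0 605.0 (22, 35, 58, 24)
[166.  10.] [20. 65.] 90.0 1059.5 (134, 0, 66, 21)
[20. 23.] [41. 47.] 0.0 1204.5 (0, 0, 42, 48)
```

View pics/crop1.png

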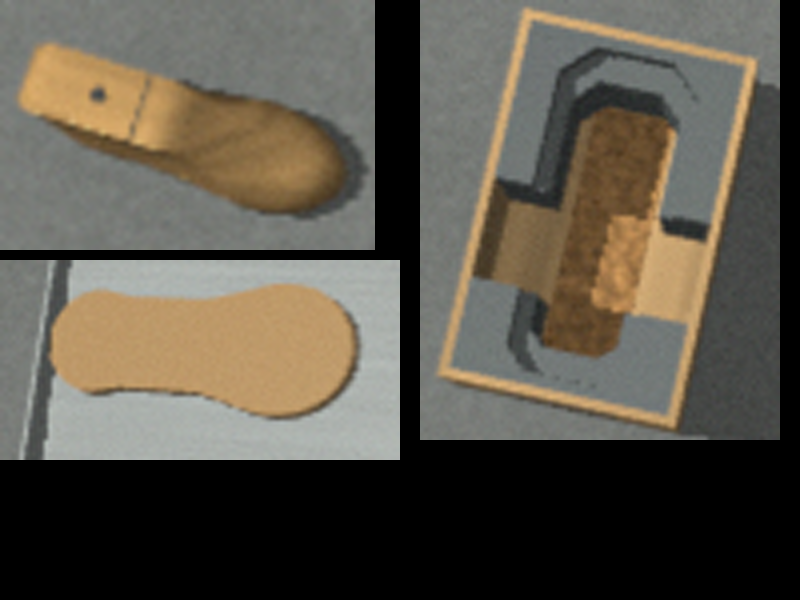

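View pics/crop2.png

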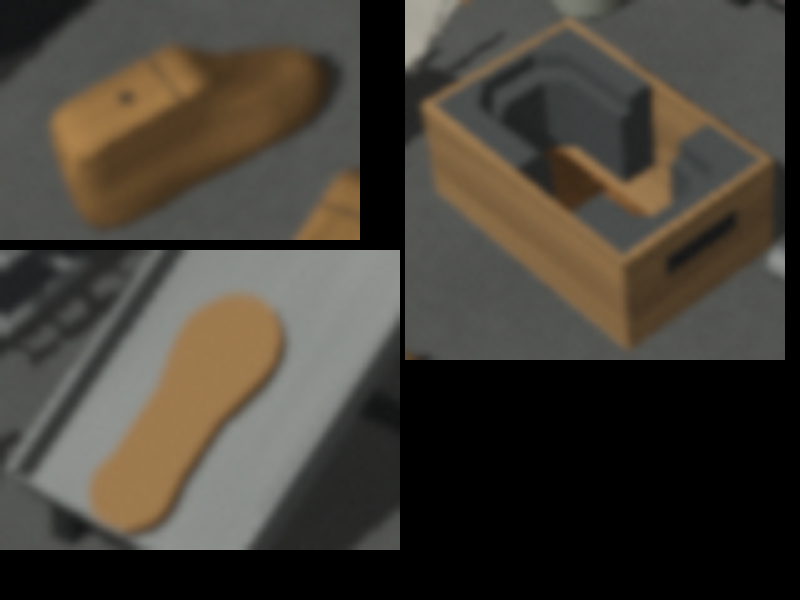

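Crop 1: the small last's cone top runs from its back end at (30,74) to a groove at (140,107), with the hole at (97,95) and the toe to the lower right. The tray rim corners are (525,10), (757,62), (678,428) and (440,375), with the wide end up. The blank runs from heel (51,345) to toe (357,345). Crop 2 agrees, so next I compute the poses.

```bash
python3 - <<'E'
from h import *
f=lambda x,y,k,x0,y0,ox=0,oy=0:np.array([(x-ox+.5)/k-.5+x0,(y-oy+.5)/k-.5+y0])
L=lambda x,y:f(x,y,5,95,122);T=lambda x,y:f(x,y,4,190,105,420,0);B=lambda x,y:f(x,y,4,325,140,0,260)
# tray
P=np.array([onz("top",T(*c),.095)[:2] for c in((525,10),(757,62),(678,428),(440,375))])*1000
print("tray corners",P.round(),"c",P.mean(0).round(1)); 
print("edges",[np.linalg.norm(P[i]-P[i-1]).round(1) for i in range(4)])
e=(P[0]+P[1]-P[2]-P[3])/2;print("tray yaw",np.degrees(np.arctan2(e[1],e[0])))
S=lambda x,y:f(x,y,4,175,172,405,0)
for t_,s_ in(((525,10),(422,103)),((757,62),(570,18)),((678,428),(770,158)),((440,375),(624,265))):
    p,g=tri("top",T(*t_),"side",S(*s_));print("  tri",(p*1000).round(1),(g*1000).round(1))
# last
pts={k:onz("top",L(*v),.07)[:2]*1000 for k,v in dict(b1=(40,44),b2=(20,105),g1=(151,75),g2=(131,142),hole=(97,95)).items()}
print({k:v.round(1) for k,v in pts.items()})
back=(pts['b1']+pts['b2'])/2;gr=(pts['g1']+pts['g2'])/2;d=gr-back;print("last back,groove",back.round(1),gr.round(1),np.linalg.norm(d).round(1),np.degrees(np.arctan2(d[1],d[0])))
for z in(0.,.01,.02):print("toe@",z,(onz("top",L(344,188),z)*1000).round(1))
SL=lambda x,y:f(x,y,5,115,250)
p,g=tri("top",L(97,95),"side",SL(126,98));print("hole tri",(p*1000).round(1),(g*1000).round(1))
# blank
t=cv2.imread("pics/top0_raw.png");hsv=cv2.cvtColor(t,cv2.COLOR_BGR2HSV);m=cv2.inRange(hsv,(8,80,60),(25,255,255))
c=max([c for c in cv2.findContours(m,cv2.RETR_EXTERNAL,cv2.CHAIN_APPROX_NONE)[0] if cv2.boundingRect(c)[0]==337],key=cv2.contourArea)[:,0,:].astype(float)
l1,l2=onz("top",np.array([530,198])*.64,.063),onz("top",np.array([516,313])*.64,.063)
lx=(l1-l2)[:2];print("lip corners",l1.round(3),l2.round(3),"len",np.linalg.norm(lx).round(3),"press yaw",np.degrees(np.arctan2(lx[1],lx[0])))
lx/=np.linalg.norm(lx);yd=np.array([-lx[1],lx[0]]);a=np.radians(35)
n=np.r_[np.sin(a)*yd,np.cos(a)];h=onz("top",B(51,345),.055);up=np.r_[-np.cos(a)*yd,np.sin(a)]
Q=[]
for q in c:
    o,v=ray("top",q);p=o+v*(n@(h-o))/(n@v);Q.append([(p-h)@up,(p-h)@np.r_[lx,0]])
Q=np.array(Q)*1000;print("h",h.round(4),"len",np.ptp(Q[:,0]),"wid",np.ptp(Q[:,1]))
for s in range(10,200,15):
    w=Q[abs(Q[:,0]-s)<4];a1=w[w[:,1]>np.median(Q[:,1])][:,1].mean();b1=w[w[:,1]<np.median(Q[:,1])][:,1].mean();print(s,a1.round(1),b1.round(1),"w",(a1-b1).round(1),"mid",((a1+b1)/2).round(1))
r=cv2.minAreaRect(Q.astype(np.float32));print(r)
E
```

```text
tray corners [[681.  75.]
 [647. -70.]
 [419. -19.]
 [453. 127.]] c [549.7  28.6]
edges [np.float64(234.3), np.float64(148.8), np.float64(233.7), np.float64(149.9)]
tray yaw -12.702357036513934
  tri [681.3  75.4  94.8] 0.4
  tri [646.6 -69.6  95.1] 0.2
  tri [419.8 -18.   93.9] 2.8
  tri [452.3 127.5  92. ] 1.0
{'b1': array([629.3, 364.1]), 'b2': array([598. , 373.4]), 'g1': array([613. , 308.1]), 'g2': array([578.8, 317.6]), 'hole': array([602.9, 335. ])}
last back,groove [613.7 368.7] [595.9 312.8] 58.6 -107.63006089510851
toe@ 0.0 [565.6 225.6   0. ]
toe@ 0.01 [564.  223.4  10. ]
toe@ 0.02 [562.4 221.2  20. ]
hole tri [602.7 334.9  69.9] 0.5
lip corners [ 0.635 -0.237  0.063] [ 0.447 -0.21   0.063] len 0.191 press yaw -8.109935671556553
h [ 0.5485 -0.2317  0.055 ] len 196.74774811355218 wid 77.68252651684844
10 25.9 -18.3 w 44.1 mid 3.8
25 33.7 -27.3 w 61.0 mid 3.2
40 33.8 -27.7 w 61.4 mid 3.1
55 31.3 -25.4 w 56.7 mid 2.9
70 29.6 -26.6 w 56.2 mid 1.5
85 28.9 -26.2 w 55.0 mid 1.4
100 29.0 -27.3 w 56.2 mid 0.8
115 31.5 -30.0 w 61.5 mid 0.7
130 34.8 -35.0 w 69.8 mid -0.1
145 38.9 -38.6 w 77.5 mid 0.2
160 37.3 -38.0 w 75.3 mid -0.4
175 31.7 -34.2 w 66.0 mid -1.3
190 15.2 -17.0 w 32.1 mid -0.9
((97.24391174316406, -1.7417488098144531), (196.2602996826172, 77.57577514648438), 2.3251755237579346)
```

```bash
python3 - <<'E'
from h import *
s=cv2.imread("pics/side0_raw.png");hsv=cv2.cvtColor(s,cv2.COLOR_BGR2HSV);m=cv2.inRange(hsv,(6,90,50),(25,255,255))
d=np.array([np.cos(np.radians(-108.3)),np.sin(np.radians(-108.3))])
hole=np.array([602.8,335.0])
for cam,z in(("side",0.),("side",.008),("top",.008),("top",.07)):
    im=cv2.imread(f"pics/{cam}0_raw.png");hsv=cv2.cvtColor(im,cv2.COLOR_BGR2HSV);m=cv2.inRange(hsv,(6,90,40),(25,255,255))
    for c in cv2.findContours(m,cv2.RETR_EXTERNAL,cv2.CHAIN_APPROX_NONE)[0]:
        if cv2.contourArea(c)<500: continue
        W=np.array([onz(cam,q,z)[:2]*1000 for q in c[:,0,:].astype(float)])-hole
        if np.linalg.norm(np.median(W,0))>120: continue
        a=W@d;b=W@np.array([-d[1],d[0]]);print(cam,z,"along",a.min().round(1),a.max().round(1),"across",b.min().round(1),b.max().round(1), "b at max", b[a>a.max()-3].mean().round(1),"b at min",b[a<a.min()+3].mean().round(1))
E
```

```text
side 0.0 along -42.8 116.6 across -23.0 78.4 b at max 9.0 b at min 5.5
side 0.008 along -43.9 114.1 across -29.0 71.5 b at max 4.5 b at min -0.8Traceback (most recent call last):
  File "<stdin>", line 9, in <module>
  File "h.py", line 9, in onz
    o,v=ray(cam,uv);return o+v*(z-o[2])/v[2]
        ~~~^^^^^^^^
  File "h.py", line 4, in ray
    c=cams.calibration(cam);K=np.array(c["K"]);T=np.array(c["world_from_camera"]);k=c["k1"]
ValueError: time passes only in moves, steps and waits
```

{"op": "jog_arm", "data": {
  "plan": [
    [0.475,0.93,0,0.19,1],
    [0.475,0.93,0,0.19,1],
    [0.475,0.93,0,0.19,1]
  ],
  "squeeze": 25
}}

```text
time: 0.4
tool_pos: [0.2201, -0.415, 0.2265]
tool_rot: [-3.14, -0.002, 0.656]
contact_force: [0.4, -0.1, 0.1]
opening: 0.0918
grip_force: 0.0
```

{"op": "jog_arm", "data": {
  "plan": [
    [0.475,0.93,0,0.19,1],
    [0.475,0.93,0,0.19,1],
    [0.475,0.93,0,0.19,1]
  ]
}}

```text
time: 0.7
tool_pos: [0.2578, -0.3414, 0.2267]
tool_rot: [-3.141, -0.001, 0.954]
contact_force: [0.2, -0.5, 0.6]
opening: 0.0924
grip_force: 0.0
```

{"op": "jog_arm", "data": {
  "plan": [
    [0.475,0.93,0,0.19,1],
    [0.475,0.93,0,0.19,1],
    [0.475,0.93,0,0.19,1]
  ]
}}

```text
time: 1.0
tool_pos: [0.2957, -0.2677, 0.2268]
tool_rot: [-3.142, -0.001, 1.251]
contact_force: [-0.4, -0.2, -0.5]
opening: 0.0919
grip_force: 0.0
```

{"op": "jog_arm", "data": {
  "plan": [
    [0.475,0.93,0,0,0.4],
    [0.475,0.93,0,0,0.4],
    [0.475,0.93,0,0,0.4]
  ]
}}

```text
time: 1.3
tool_pos: [0.3339, -0.1941, 0.2268]
tool_rot: [3.141, -0.0, 1.247]
contact_force: [-0.2, -0.7, 0.6]
opening: 0.0723
grip_force: 0.0
```

{"op": "jog_arm", "data": {
  "plan": [
    [0.475,0.93,0,0,0.4],
    [0.475,0.93,0,0,0.4],
    [0.475,0.93,0,0,0.4]
  ]
}}

```text
time: 1.6
tool_pos: [0.3722, -0.1201, 0.2268]
tool_rot: [3.141, -0.0, 1.247]
contact_force: [0.4, -0.9, 0.2]
opening: 0.0645
grip_force: 0.0
```

{"op": "jog_arm", "data": {
  "plan": [
    [0.475,0.93,0,0,0.4],
    [0.475,0.93,0,0,0.4],
    [0.475,0.93,0,0,0.4]
  ]
}}

```text
time: 1.9
tool_pos: [0.4105, -0.046, 0.2267]
tool_rot: [3.141, -0.0, 1.247]
contact_force: [1.0, 0.3, 0.3]
opening: 0.0643
grip_force: 0.0
```

{"op": "jog_arm", "data": {
  "plan": [
    [0.475,0.93,0,0,0.4],
    [0.475,0.93,0,0,0.4],
    [0.475,0.93,0,0,0.4]
  ]
}}

```text
time: 2.2
tool_pos: [0.4487, 0.0282, 0.2265]
tool_rot: [3.141, -0.0, 1.248]
contact_force: [-0.4, -0.6, 0.2]
opening: 0.0642
grip_force: 0.0
```

{"op": "jog_arm", "data": {
  "plan": [
    [0.475,0.93,0,0,0.4],
    [0.475,0.93,0,0,0.4],
    [0.475,0.93,0,0,0.4]
  ]
}}

```text
time: 2.5
tool_pos: [0.4867, 0.1024, 0.2263]
tool_rot: [3.141, 0.0, 1.248]
contact_force: [0.4, -1.2, 0.2]
opening: 0.0643
grip_force: 0.0
```

{"op": "jog_arm", "data": {
  "plan": [
    [0.475,0.93,0,0,0.4],
    [0.475,0.93,0,0,0.4],
    [0.475,0.93,0,0,0.4]
  ]
}}

```text
time: 2.8
tool_pos: [0.5246, 0.1766, 0.2261]
tool_rot: [3.141, 0.0, 1.247]
contact_force: [0.1, -0.8, -0.0]
opening: 0.0638
grip_force: 0.0
```

{"op": "jog_arm", "data": {
  "plan": [
    [0.475,0.93,0,0,0.4],
    [0.475,0.93,0,0,0.4],
    [0.475,0.93,0,0,0.4]
  ]
}}

```text
time: 3.1
tool_pos: [0.5624, 0.2509, 0.2258]
tool_rot: [3.142, 0.001, 1.247]
contact_force: [0.0, -0.8, -0.3]
opening: 0.0643
grip_force: 0.0
```

{"op": "jog_arm", "data": {
  "plan": [
    [0.475,0.93,0,0,0.4],
    [0.475,0.93,0,0,0.4],
    [0.475,0.93,0,0,0.4],
    [0.475,0.93,0,0,0.4]
  ]
}}

```text
time: 3.5
tool_pos: [0.5994, 0.3228, 0.226]
tool_rot: [-3.141, 0.002, 1.246]
contact_force: [-1.0, -0.2, 0.0]
opening: 0.0642
grip_force: 0.0
```

{"op": "jog_arm", "data": {
  "plan": [
    [0,0.01,-1,0,0.4],
    [0,0.01,-1,0,0.4],
    [0,0.01,-1,0,0.4]
  ]
}}

```text
time: 3.8
tool_pos: [0.5965, 0.3224, 0.1422]
tool_rot: [-3.134, 0.007, 1.245]
contact_force: [0.2, -0.2, 0.2]
opening: 0.0644
grip_force: 0.0
```

{"op": "jog_arm", "data": {
  "plan": [
    [0,0,-0.4,0,0.4],
    [0,0,-0.8,0,0.4],
    [0,0,-1,0,0.4],
    [0,0,-1,0,0.4]
  ]
}}

```text
time: 4.2
tool_pos: [0.5986, 0.3243, 0.0663]
tool_rot: [-3.14, 0.002, 1.246]
contact_force: [0.2, -0.1, -0.2]
opening: 0.0644
grip_force: 0.0
```

{"op": "jog_arm", "data": {
  "plan": [
    [0,0,-0.2,0,0.4],
    [0,0,-0.34,0,0.4],
    [0,0,-0.34,0,0.4],
    [0,0,-0.34,0,-0.4],
    [0,0,-0.34,0,-0.4],
    [0,0,-0.34,0,-0.4],
    [0,0,-0.34,0,-0.4],
    [0,0,-0.34,0,-0.4]
  ]
}}

```text
time: 5.0
tool_pos: [0.5994, 0.3265, 0.0402]
tool_rot: [3.14, -0.001, 1.247]
contact_force: [0.7, -0.4, 2.7]
opening: 0.0356
grip_force: 24.8
```

{"op": "jog_arm", "data": {
  "plan": [
    [0,0,0.3,0,-0.4],
    [0,0,0.7,0,-0.4],
    [0,0,1,0,-0.4],
    [0,0,1,0,-0.4]
  ]
}}

```text
time: 5.4
tool_pos: [0.6006, 0.3272, 0.1232]
tool_rot: [3.137, -0.004, 1.247]
contact_force: [0.6, 0.7, -2.6]
opening: 0.036
grip_force: 24.8
```

{"op": "jog_arm", "data": {
  "plan": [
    [0,0,0.5,0,-0.4],
    [0,0,1,0,-0.4],
    [0,0,1,0,-0.4]
  ]
}}

```text
time: 5.7
tool_pos: [0.6009, 0.3273, 0.2043]
tool_rot: [3.135, -0.006, 1.247]
contact_force: [-0.1, 0.8, -1.2]
opening: 0.036
grip_force: 24.8
```

{"op": "jog_arm", "data": {
  "plan": [
    [-0.06,-0.23,0,0.066,-0.4],
    [-0.12,-0.46,0,0.133,-0.4],
    [-0.18,-0.69,0,0.2,-0.4],
    [-0.24,-0.91,0,0.266,-0.4]
  ]
}}

```text
time: 6.1
tool_pos: [0.5784, 0.2526, 0.1966]
tool_rot: [-3.137, 0.001, 1.669]
contact_force: [-0.3, -0.7, -2.9]
opening: 0.0359
grip_force: 24.9
```

{"op": "jog_arm", "data": {
  "plan": [
    [-0.06,-0.23,0,0.066,-0.4],
    [-0.12,-0.46,0,0.133,-0.4],
    [-0.18,-0.69,0,0.2,-0.4],
    [-0.24,-0.91,0,0.266,-0.4]
  ]
}}

```text
time: 6.5
tool_pos: [0.5592, 0.1798, 0.1968]
tool_rot: [-3.138, -0.001, 2.087]
contact_force: [-0.6, 0.1, -2.3]
opening: 0.0361
grip_force: 24.9
```

{"op": "jog_arm", "data": {
  "plan": [
    [-0.06,-0.23,0,0.066,-0.4],
    [-0.12,-0.46,0,0.133,-0.4],
    [-0.18,-0.69,0,0.2,-0.4],
    [-0.24,-0.91,0,0.266,-0.4]
  ]
}}

```text
time: 6.9
tool_pos: [0.5399, 0.1071, 0.197]
tool_rot: [-3.139, -0.003, 2.505]
contact_force: [-1.0, 0.4, -2.4]
opening: 0.0361
grip_force: 24.9
```

{"op": "jog_arm", "data": {
  "plan": [
    [-0.06,-0.23,0,0.066,-0.4],
    [-0.12,-0.46,0,0.133,-0.4],
    [-0.18,-0.69,0,0.2,-0.4],
    [-0.24,-0.91,0,0.266,-0.4],
    [-0.24,-0.91,0,0.266,-0.4],
    [-0.24,-0.91,0,0.266,-0.4]
  ]
}}

```text
time: 7.5
tool_pos: [0.5214, 0.0352, 0.198]
tool_rot: [3.141, -0.003, 2.916]
contact_force: [-0.6, -0.5, -3.1]
opening: 0.0358
grip_force: 24.9
```

```bash
python3 - <<'E'
from h import *
t=cams.read_camera("top");cv2.imwrite("pics/t1_raw.png",t);s=cams.read_camera("side")
def tile(im,x,y,w,h,k): return cv2.resize(im[y:y+h,x:x+w],None,fx=k,fy=k,interpolation=cv2.INTER_CUBIC)
cv2.imwrite("pics/t1.png",np.hstack([tile(t,175,75,130,150,3),tile(s,150,110,130,150,3)]))
o=readout.observe();print(o["tool_pos"],o["tool_rot"],o["opening"],o["contact_force"])
E
```

```text
[0.52185972 0.03577964 0.19860083] [ 3.14141163e+00 -1.53323555e-03  2.91745122e+00] 0.03618723777912745 [ 0.6855463  -0.22427206 -2.56798729]
```

View pics/t1.png

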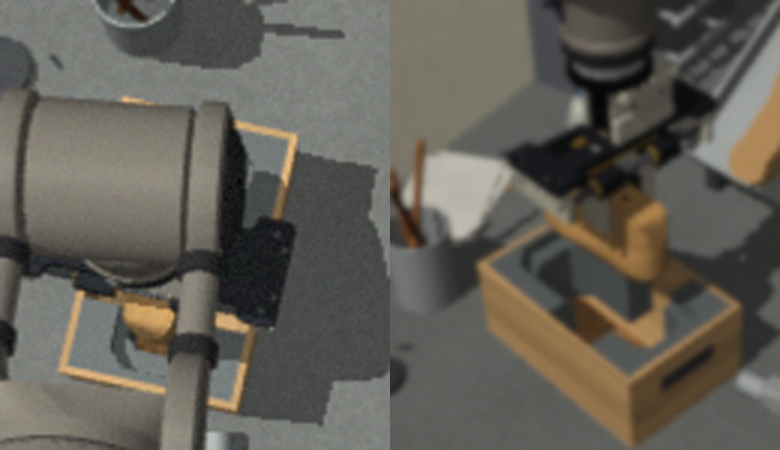

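Picture: the last hangs level over the tray, toe to the wide end, with its heel over the narrow part. Lowering.

{"op": "jog_arm", "data": {
  "plan": [
    [0.02,-0.01,-0.3,0,-0.4],
    [0.02,-0.01,-0.6,0,-0.4],
    [0.02,-0.01,-0.8,0,-0.4],
    [0.02,-0.01,-0.8,0,-0.4]
  ]
}}

```text
time: 8.0
tool_pos: [0.5221, 0.0352, 0.133]
tool_rot: [-3.141, -0.005, 2.919]
contact_force: [-0.7, 0.5, -2.9]
opening: 0.036
grip_force: 24.9
```

{"op": "jog_arm", "data": {
  "plan": [
    [0,0,-0.15,0,-0.4],
    [0,0,-0.3,0,-0.4],
    [0,0,-0.45,0,-0.4],
    [0,0,-0.6,0,-0.4],
    [0,0,-0.6,0,-0.4]
  ]
}}

```text
time: 8.5
tool_pos: [0.5225, 0.0344, 0.0856]
tool_rot: [-3.141, -0.004, 2.918]
contact_force: [-1.1, 0.5, -2.8]
opening: 0.0359
grip_force: 24.9
```

{"op": "jog_arm", "data": {
  "plan": [
    [0,0,-0.15,0,-0.4],
    [0,0,-0.3,0,-0.4],
    [0,0,-0.4,0,-0.4],
    [0,0,-0.46,0,-0.4],
    [0,0,-0.49,0,-0.4],
    [0,0,-0.49,0,-0.4]
  ]
}}

```text
time: 9.1
tool_pos: [0.5237, 0.0343, 0.0481]
tool_rot: [3.142, -0.0, 2.918]
contact_force: [0.0, 0.0, -2.8]
opening: 0.0359
grip_force: 24.9
```

{"op": "jog_arm", "data": {
  "plan": [
    [0,0,-0.02,0,-0.4],
    [0,0,-0.04,0,-0.4],
    [0,0,-0.04,0,-0.4]
  ]
}}

```text
time: 9.4
tool_pos: [0.5242, 0.0344, 0.0461]
tool_rot: [3.141, 0.002, 2.919]
contact_force: [-1.4, 0.9, 4.0]
opening: 0.0361
grip_force: 24.9
```

{"op": "jog_arm", "data": {
  "plan": [
    [0,0,0,0,0.2],
    [0,0,0,0,0.2],
    [0,0,0,0,0.2],
    [0,0,0,0,0.2],
    [0,0,0,0,0.2]
  ]
}}

```text
time: 9.9
tool_pos: [0.5237, 0.0343, 0.0451]
tool_rot: [3.142, -0.0, 2.918]
contact_force: [0.5, 0.1, -0.7]
opening: 0.0552
grip_force: 0.0
```

{"op": "jog_arm", "data": {
  "plan": [
    [0,0,0.3,0,0.2],
    [0,0,0.6,0,0.2],
    [0,0,1,0,0.2],
    [0,0,1,0,0.2]
  ]
}}

```text
time: 10.3
tool_pos: [0.5262, 0.0342, 0.129]
tool_rot: [3.14, 0.008, 2.919]
contact_force: [0.8, 0.5, 0.7]
opening: 0.0553
grip_force: 0.0
```

{"op": "jog_arm", "data": {
  "plan": [
    [0,0,0.5,0,0.6],
    [0,0,1,0,0.6],
    [0,0,1,0,0.6]
  ]
}}

```text
time: 10.6
tool_pos: [0.5264, 0.0342, 0.2098]
tool_rot: [3.14, 0.009, 2.919]
contact_force: [-0.1, -0.5, -0.1]
opening: 0.0722
grip_force: 0.0
```

{"op": "jog_arm", "data": {
  "plan": [
    [0.04,-0.4,0,-0.09,0.8],
    [0.04,-0.83,0,-0.195,0.8],
    [0.04,-0.83,0,-0.195,0.8]
  ]
}}

```text
time: 10.9
tool_pos: [0.5267, -0.0351, 0.204]
tool_rot: [-3.14, -0.001, 2.605]
contact_force: [0.7, 0.9, 0.0]
opening: 0.0824
grip_force: 0.0
```

{"op": "jog_arm", "data": {
  "plan": [
    [0.04,-0.4,0,-0.09,0.8],
    [0.04,-0.83,0,-0.195,0.8],
    [0.04,-0.83,0,-0.195,0.8]
  ]
}}

```text
time: 11.2
tool_pos: [0.53, -0.1012, 0.204]
tool_rot: [-3.14, -0.0, 2.3]
contact_force: [-0.3, -0.0, -0.4]
opening: 0.083
grip_force: 0.0
```

{"op": "jog_arm", "data": {
  "plan": [
    [0.04,-0.4,0,-0.09,0.8],
    [0.04,-0.83,0,-0.195,0.8],
    [0.04,-0.83,0,-0.195,0.8]
  ]
}}

```text
time: 11.5
tool_pos: [0.5332, -0.1672, 0.204]
tool_rot: [-3.141, 0.0, 1.995]
contact_force: [0.0, 0.5, -0.6]
opening: 0.0824
grip_force: 0.0
```

{"op": "jog_arm", "data": {
  "plan": [
    [0.04,-0.4,0,-0.09,0.8],
    [0.04,-0.83,0,-0.195,0.8],
    [0.04,-0.83,0,-0.195,0.8]
  ]
}}

```text
time: 11.8
tool_pos: [0.5365, -0.2332, 0.2041]
tool_rot: [-3.141, 0.0, 1.69]
contact_force: [-0.1, 1.0, 0.1]
opening: 0.083
grip_force: 0.0
```

{"op": "jog_arm", "data": {
  "plan": [
    [0.04,-0.4,0,-0.09,0.8],
    [0.04,-0.83,0,-0.195,0.8],
    [0.04,-0.83,0,-0.195,0.8],
    [0.04,-0.83,0,-0.195,0.8],
    [0.04,-0.83,0,-0.195,0.8]
  ]
}}

```text
time: 12.3
tool_pos: [0.5399, -0.2956, 0.2048]
tool_rot: [-3.141, -0.001, 1.391]
contact_force: [-0.8, 0.1, -0.6]
opening: 0.0827
grip_force: 0.0
```

```bash
python3 - <<'E'
from h import *
t=cams.read_camera("top");cv2.imwrite("pics/t2_raw.png",t);s=cams.read_camera("side")
def tile(im,x,y,w,h,k): return cv2.resize(im[y:y+h,x:x+w],None,fx=k,fy=k,interpolation=cv2.INTER_CUBIC)
cv2.imwrite("pics/t2.png",np.hstack([tile(t,185,95,100,150,4),tile(s,230,80,100,150,4)]))
o=readout.observe();print(o["tool_pos"],o["tool_rot"],o["opening"],o["contact_force"])
E
```

```text
[ 0.53998748 -0.29596681  0.20518597] [-3.14145177e+00 -5.16476354e-04  1.39032131e+00] 0.08266663641839175 [ 0.89066695 -0.26002546 -0.5660031 ]
```

View pics/t2.png

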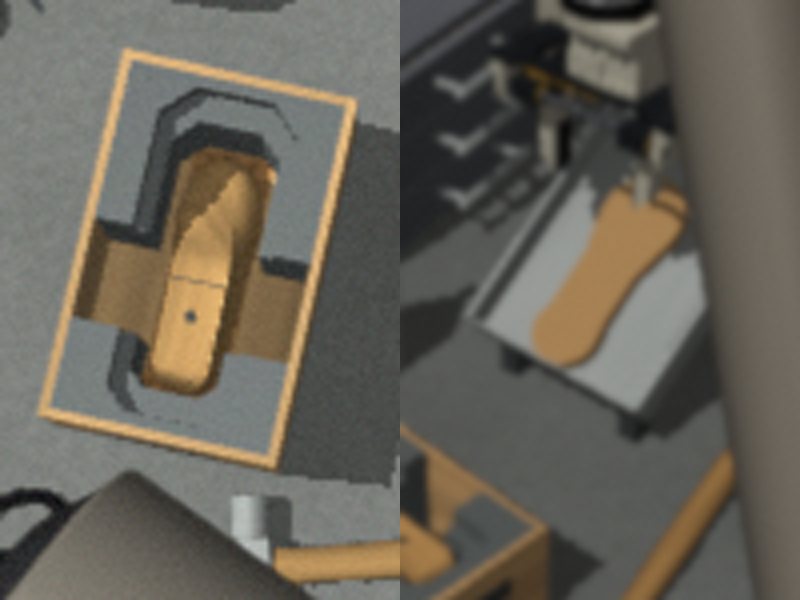

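The last sits in the well, toe to the wide end (hole at (190,315) in the left tile). The open fingers straddle the blank on the slope. Going down now.

{"op": "jog_arm", "data": {
  "plan": [
    [0.01,-0.02,-0.4,0,0.8],
    [0.01,-0.02,-0.8,0,0.8],
    [0.01,-0.02,-1,0,0.8],
    [0.01,-0.02,-1,0,0.8]
  ]
}}

```text
time: 12.8
tool_pos: [0.5394, -0.2973, 0.1226]
tool_rot: [-3.137, -0.002, 1.389]
contact_force: [0.5, 0.3, 0.6]
opening: 0.0828
grip_force: 0.0
```

{"op": "jog_arm", "data": {
  "plan": [
    [0,0,-0.1,0,0.8],
    [0,0,-0.2,0,0.8],
    [0,0,-0.27,0,0.8],
    [0,0,-0.3,0,0.8],
    [0,0,-0.3,0,0.8]
  ]
}}

```text
time: 13.3
tool_pos: [0.5405, -0.2992, 0.101]
tool_rot: [-3.141, -0.0, 1.387]
contact_force: [-0.6, -0.1, -0.8]
opening: 0.0826
grip_force: 0.0
```

{"op": "jog_arm", "data": {
  "plan": [
    [0,0.01,-0.04,0,0.8],
    [0,0.01,-0.07,0,0.8],
    [0,0.01,-0.07,0,0.8],
    [0,0.01,-0.07,0,0.8]
  ]
}}

```text
time: 13.7
tool_pos: [0.5406, -0.2985, 0.0957]
tool_rot: [3.141, 0.0, 1.387]
contact_force: [-0.1, 1.1, 0.4]
opening: 0.0825
grip_force: 0.2
```

{"op": "jog_arm", "data": {
  "plan": [
    [0,0,-0.015,0,0.8],
    [0,0,-0.025,0,0.8],
    [0,0,-0.025,0,0.8]
  ]
}}

```text
time: 14.0
tool_pos: [0.5408, -0.2988, 0.0947]
tool_rot: [3.14, 0.001, 1.387]
contact_force: [-2.2, 1.3, 7.1]
opening: 0.0828
grip_force: 3.1
```

{"op": "jog_arm", "data": {
  "plan": [
    [0,0,0.012,0,0.8],
    [0,0,0.015,0,0],
    [0,0,0.015,0,0],
    [0,0,0.015,0,0],
    [0,0,0.015,0,0],
    [0,0,0.015,0,0],
    [0,0,0.015,0,0]
  ],
  "squeeze": 30
}}

```text
time: 14.7
tool_pos: [0.5408, -0.2984, 0.0948]
tool_rot: [3.141, -0.0, 1.387]
contact_force: [2.5, 2.2, 3.3]
opening: 0.0575
grip_force: 31.1
```

{"op": "jog_arm", "data": {
  "plan": [
    [0,0,0.06,0,0],
    [0,0,0.15,0,0],
    [0,0,0.3,0,0],
    [0,0,0.5,0,0],
    [0,0,0.75,0,0],
    [0,0,1,0,0],
    [0,0,1,0,0],
    [0,0,1,0,0]
  ]
}}

```text
time: 15.5
tool_pos: [0.5404, -0.2985, 0.175]
tool_rot: [3.141, 0.0, 1.387]
contact_force: [-0.2, 0.1, -0.9]
opening: 0.0576
grip_force: 30.0
```

```bash
python3 - <<'E'
from h import *
t=cams.read_camera("top");s=cams.read_camera("side")
def tile(im,x,y,w,h,k): return cv2.resize(im[y:y+h,x:x+w],None,fx=k,fy=k,interpolation=cv2.INTER_CUBIC)
cv2.imwrite("pics/t3.png",np.hstack([tile(t,320,100,100,150,4),tile(s,230,60,100,150,4)]))
o=readout.observe();print(o["tool_pos"],o["opening"],o["contact_force"],o["torque"])
E
```

```text
[ 0.53989174 -0.29813617  0.17361464] 0.05771109893708731 [-0.69840247 -0.77066567 -1.18019313] [-0.04086603 -0.03917862  0.02213811]
```

View pics/t3.png

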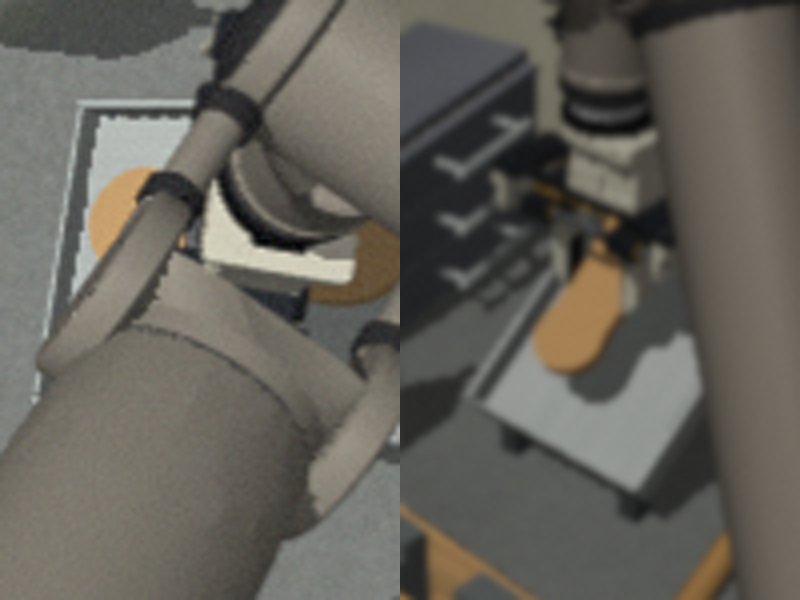

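The picture shows the blank held by its waist, toe up at about the slope angle, clear of the tray. Carrying it over the job tray.

{"op": "jog_arm", "data": {
  "plan": [
    [-0.03,0.3,0.2,0,0],
    [-0.07,0.84,0.44,0.05,0],
    [-0.07,0.84,0.44,0.1,0],
    [-0.07,0.84,0.44,0.1,0]
  ]
}}

```text
time: 16.0
tool_pos: [0.5348, -0.2303, 0.2096]
tool_rot: [-3.141, -0.0, 1.546]
contact_force: [0.2, -0.6, -1.6]
opening: 0.0577
grip_force: 30.0
```

{"op": "jog_arm", "data": {
  "plan": [
    [-0.03,0.4,0,0.09,0],
    [-0.07,0.84,0,0.18,0],
    [-0.07,0.84,0,0.22,0]
  ]
}}

```text
time: 16.3
tool_pos: [0.5283, -0.161, 0.2086]
tool_rot: [-3.14, -0.003, 1.894]
contact_force: [0.2, 0.3, -0.5]
opening: 0.0575
grip_force: 30.0
```

{"op": "jog_arm", "data": {
  "plan": [
    [-0.03,0.4,0,0.09,0],
    [-0.07,0.84,0,0.18,0],
    [-0.07,0.84,0,0.22,0]
  ]
}}

```text
time: 16.6
tool_pos: [0.5227, -0.094, 0.2086]
tool_rot: [-3.141, -0.004, 2.24]
contact_force: [-0.8, -0.2, -1.2]
opening: 0.0575
grip_force: 30.0
```

{"op": "jog_arm", "data": {
  "plan": [
    [-0.03,0.4,0,0.09,0],
    [-0.07,0.84,0,0.18,0],
    [-0.07,0.84,0,0.22,0]
  ]
}}

```text
time: 16.9
tool_pos: [0.5172, -0.0269, 0.2087]
tool_rot: [3.142, -0.003, 2.585]
contact_force: [1.3, -0.4, -0.5]
opening: 0.0574
grip_force: 30.0
```

{"op": "jog_arm", "data": {
  "plan": [
    [-0.03,0.4,0,0.09,0],
    [-0.07,0.84,0,0.18,0],
    [-0.07,0.84,0,0.215,0],
    [-0.07,0.84,0,0.215,0],
    [-0.07,0.84,0,0.215,0],
    [-0.07,0.84,0,0.215,0]
  ]
}}

```text
time: 17.5
tool_pos: [0.5126, 0.0367, 0.2094]
tool_rot: [-3.141, -0.001, 2.915]
contact_force: [-0.0, 0.2, -1.1]
opening: 0.0574
grip_force: 30.0
```

```bash
python3 - <<'E'
from h import *
t=cams.read_camera("top");s=cams.read_camera("side")
def tile(im,x,y,w,h,k): return cv2.resize(im[y:y+h,x:x+w],None,fx=k,fy=k,interpolation=cv2.INTER_CUBIC)
cv2.imwrite("pics/t4.png",np.hstack([tile(t,185,80,100,150,4),tile(s,165,110,100,150,4)]))
o=readout.observe();print(o["tool_pos"],o["tool_rot"],o["opening"],o["contact_force"])
E
```

```text
[0.51259972 0.03678206 0.20970058] [-3.14152932e+00 -3.56146321e-04  2.91607896e+00] 0.0574192341268717 [ 0.33681405 -0.53969073 -0.93759123]
```

View pics/t4.png

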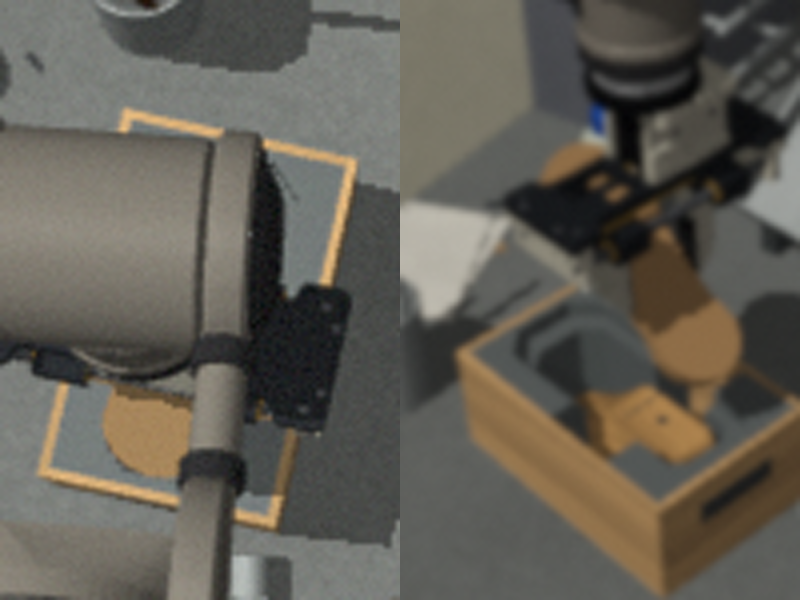

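The blank hangs toe up over the tray, heel over the heel end. Lowering until the heel touches.

{"op": "jog_arm", "data": {
  "plan": [
    [0,0,-0.3,0,0],
    [0,0,-0.6,0,0],
    [0,0,-0.85,0,0],
    [0,0,-0.93,0,0],
    [0,0,-0.93,0,0],
    [0,0,-0.93,0,0]
  ]
}}

```text
time: 18.2
tool_pos: [0.5138, 0.0368, 0.1363]
tool_rot: [3.141, 0.003, 2.917]
contact_force: [4.1, -2.0, 1.0]
opening: 0.0573
grip_force: 30.0
```

{"op": "jog_arm", "data": {
  "plan": [
    [0,0,-0.02,0,0],
    [0,0,-0.05,0,0],
    [0,0,-0.06,0,0],
    [0,0,-0.06,0,0]
  ],
  "squeeze": 20
}}

```text
time: 18.6
tool_pos: [0.5156, 0.0367, 0.1326]
tool_rot: [3.141, 0.008, 2.918]
contact_force: [6.8, -2.4, 4.8]
opening: 0.058
grip_force: 20.0
```

{"op": "jog_arm", "data": {
  "plan": [
    [0.03,-0.008,0.04,0,0],
    [0.075,-0.016,0.04,0,0],
    [0.075,-0.016,0.04,0,0],
    [0.075,-0.016,0.04,0,0]
  ]
}}

```text
time: 19.0
tool_pos: [0.5178, 0.0364, 0.1334]
tool_rot: [-3.142, -0.002, 2.918]
contact_force: [-0.6, -0.1, -0.7]
opening: 0.0578
grip_force: 20.0
```

{"op": "jog_arm", "data": {
  "plan": [
    [0,0,-0.03,0,0],
    [0.005,0,-0.05,0,0],
    [0.03,-0.006,-0.1,0,0],
    [0.055,-0.012,-0.15,0,0],
    [0.08,-0.018,-0.2,0,0],
    [0.08,-0.018,-0.2,0,0]
  ],
  "squeeze": 12
}}

```text
time: 19.6
tool_pos: [0.5251, 0.0347, 0.1174]
tool_rot: [3.142, -0.0, 2.918]
contact_force: [-0.1, 0.6, -0.3]
opening: 0.0574
grip_force: 12.0
```

{"op": "jog_arm", "data": {
  "plan": [
    [0.02,-0.004,-0.05,0,0],
    [0.035,-0.008,-0.1,0,0],
    [0.05,-0.012,-0.14,0,0],
    [0.06,-0.014,-0.17,0,0],
    [0.06,-0.014,-0.17,0,0]
  ]
}}

```text
time: 20.1
tool_pos: [0.5296, 0.0337, 0.1039]
tool_rot: [-3.142, -0.001, 2.918]
contact_force: [0.7, -0.6, -0.9]
opening: 0.058
grip_force: 12.0
```

```bash
python3 - <<'E'
from h import *
t=cams.read_camera("top");s=cams.read_camera("side")
def tile(im,x,y,w,h,k): return cv2.resize(im[y:y+h,x:x+w],None,fx=k,fy=k,interpolation=cv2.INTER_CUBIC)
cv2.imwrite("pics/t5.png",np.hstack([tile(t,185,95,80,120,5),tile(s,165,130,80,120,5)]))
o=readout.observe();print(o["tool_pos"],o["tool_rot"],o["opening"],o["contact_force"])
E
```

```text
[0.52948794 0.03372559 0.10417219] [-3.14158080e+00 -6.45165259e-04  2.91851029e+00] 0.05784973855093903 [-0.24638519  0.05585193 -1.1556592 ]
```

View pics/t5.png

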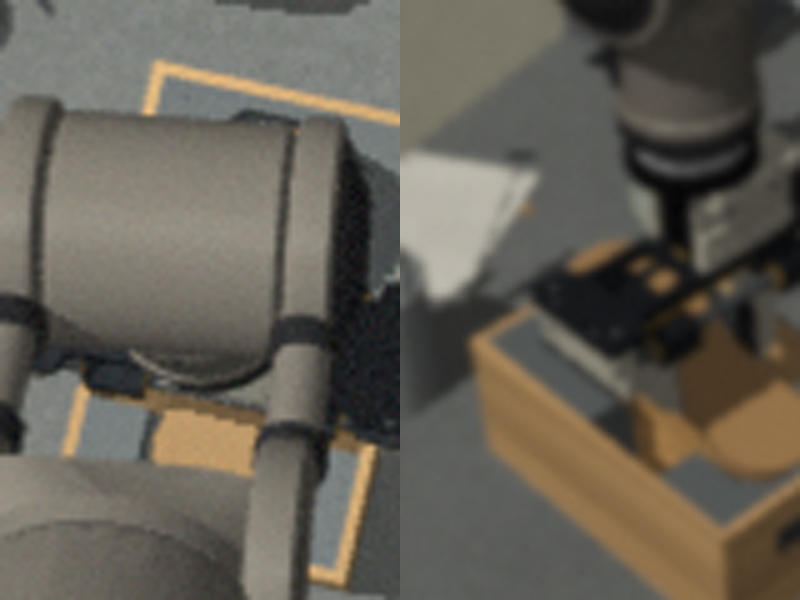

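Picture: the heel, at about (760,475) on the right, is down inside the recess. The toe, at (600,245), shows above the gripper body. I'll estimate the tilt from these two points.

```bash
python3 - <<'E'
from h import *
e=np.array([.9755,-.2198]);l=np.array([.2198,.9755]);c=np.array([.5498,.0287])
def on(uv,y):
    o,v=ray("side",uv);N=np.r_[l,0];p=o+v*(y-(o[:2]-c)@l)/(v@N);return round((p[:2]-c)@e*1000,1),round(p[2]*1000,1)
px=lambda x,y:((x-400+.5)/5-.5+165,(y+.5)/5-.5+130)
for y in(0,.01,.02):print("toe",y,on(px(605,242),y),"heel",on(px(765,477),y), on(px(725,460),y))
E
```

```text
toe 0 (np.float64(69.3), np.float64(157.4)) heel (np.float64(-68.1), np.float64(53.5)) (np.float64(-31.1), np.float64(41.5))
toe 0.01 (np.float64(55.2), np.float64(171.4)) heel (np.float64(-79.9), np.float64(69.3)) (np.float64(-43.4), np.float64(57.5))
toe 0.02 (np.float64(41.0), np.float64(185.4)) heel (np.float64(-91.6), np.float64(85.2)) (np.float64(-55.8), np.float64(73.6))
```

Heel is near the ledge and the tilt is down to about 20°, as planned. Continuing along the arc.

{"op": "jog_arm", "data": {
  "plan": [
    [0.012,-0.003,-0.05,0,0],
    [0.022,-0.005,-0.09,0,0],
    [0.03,-0.007,-0.125,0,0],
    [0.03,-0.007,-0.125,0,0]
  ]
}}

```text
time: 20.6
tool_pos: [0.532, 0.0331, 0.0938]
tool_rot: [-3.142, -0.001, 2.918]
contact_force: [0.2, -0.5, -0.2]
opening: 0.0579
grip_force: 12.0
```

{"op": "jog_arm", "data": {
  "plan": [
    [0.006,-0.001,-0.04,0,0],
    [0.012,-0.002,-0.08,0,0],
    [0.015,-0.003,-0.1,0,0],
    [0.015,-0.003,-0.1,0,0]
  ]
}}

```text
time: 21.0
tool_pos: [0.5332, 0.0329, 0.086]
tool_rot: [3.142, -0.001, 2.918]
contact_force: [0.2, 0.1, 0.5]
opening: 0.058
grip_force: 12.0
```

Go lower until the contact rises.

{"op": "jog_arm", "data": {
  "plan": [
    [0,0,-0.03,0,0],
    [0,0,-0.06,0,0],
    [0,0,-0.06,0,0]
  ]
}}

```text
time: 21.3
tool_pos: [0.5339, 0.0328, 0.0828]
tool_rot: [3.141, 0.002, 2.919]
contact_force: [-2.4, 0.2, 8.9]
opening: 0.058
grip_force: 12.0
```

{"op": "jog_arm", "data": {
  "plan": [
    [0,0,-0.03,0,0],
    [0,0,-0.05,0,0],
    [0,0,-0.05,0,0]
  ]
}}

```text
time: 21.6
tool_pos: [0.5348, 0.0326, 0.0797]
tool_rot: [3.141, 0.004, 2.919]
contact_force: [-2.0, -0.6, 12.2]
opening: 0.058
grip_force: 12.0
```

{"op": "jog_arm", "data": {
  "plan": [
    [0,0,0,0,0.65],
    [0,0,0,0,0.65],
    [0,0,0,0,0.65],
    [0,0,0,0,0.65],
    [0,0,0,0,0.65]
  ]
}}

```text
time: 22.1
tool_pos: [0.5332, 0.0329, 0.0773]
tool_rot: [3.142, -0.001, 2.918]
contact_force: [0.2, -0.1, -0.5]
opening: 0.0758
grip_force: 0.0
```

{"op": "jog_arm", "data": {
  "plan": [
    [0,0,0.3,0,0.65],
    [0,0,0.6,0,0.65],
    [0,0,1,0,0.65],
    [0,0,1,0,0.65]
  ]
}}

```text
time: 22.5
tool_pos: [0.5357, 0.0328, 0.1615]
tool_rot: [3.14, 0.008, 2.919]
contact_force: [0.9, 0.8, -0.5]
opening: 0.0754
grip_force: 0.0
```

{"op": "jog_arm", "data": {
  "plan": [
    [-0.7,-1,0.6,0,0.65],
    [-0.7,-1,0.6,0,0.65],
    [-0.7,-1,0.6,0,0.65]
  ]
}}

```text
time: 22.8
tool_pos: [0.4761, -0.0497, 0.207]
tool_rot: [-3.14, 0.002, 2.916]
contact_force: [-0.9, -0.0, 0.2]
opening: 0.0759
grip_force: 0.0
```

{"op": "jog_arm", "data": {
  "plan": [
    [-0.6,-1,0.3,0,0.65],
    [-0.6,-1,0.3,0,0.65],
    [-0.6,-1,0.3,0,0.65]
  ]
}}

```text
time: 23.1
tool_pos: [0.428, -0.1306, 0.2302]
tool_rot: [-3.14, 0.001, 2.914]
contact_force: [-0.1, 0.3, 0.1]
opening: 0.0755
grip_force: 0.0
```

{"op": "jog_arm", "data": {
  "plan": [
    [0,-1,0,0,0.65],
    [0,-1,0,0,0.65],
    [0,-1,0,0,0.65],
    [0,-1,0,0,0.65]
  ]
}}

```text
time: 23.5
tool_pos: [0.4293, -0.2066, 0.2285]
tool_rot: [3.14, -0.002, 2.917]
contact_force: [-0.7, -0.2, 0.7]
opening: 0.0758
grip_force: 0.0
```

```bash
python3 - <<'E'
from h import *
t=cams.read_camera("top");s=cams.read_camera("side");cv2.imwrite("pics/t6_raw.png",t);cv2.imwrite("pics/s6_raw.png",s)
def tile(im,x,y,w,h,k): return cv2.resize(im[y:y+h,x:x+w],None,fx=k,fy=k,interpolation=cv2.INTER_CUBIC)
cv2.imwrite("pics/t6.png",np.hstack([tile(t,185,95,100,125,4),tile(s,170,150,100,125,4)]))
o=readout.observe();print(o["tool_pos"],o["contact_force"])
E
```

```text
[ 0.42938316 -0.20575652  0.22895436] [-0.13919303 -0.14805107  0.45423359]
```

View pics/t6.png

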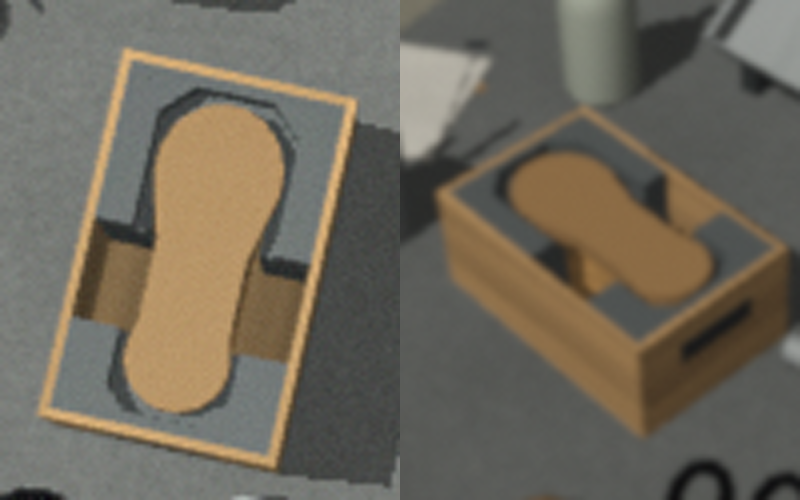

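The blank lies in the recess, toe tip at (225,101), heel tip at (176,413). Checking numerically, then handing in.

```bash
python3 - <<'E'
from h import *
e=np.array([.9755,-.2198]);l=np.array([.2198,.9755]);c=np.array([.5498,.0287])
T=lambda x,y:((x+.5)/4-.5+185,(y+.5)/4-.5+95);S=lambda x,y:((x-400+.5)/4-.5+170,(y+.5)/4-.5+150)
P=[onz("top",T(*q),.092)[:2] for q in((230,101),(176,413))]
print([(round((p-c)@e*1000,1),round((p-c)@l*1000,1)) for p in P],np.linalg.norm(P[0]-P[1]))
t=cv2.imread("pics/t6_raw.png")[95:220,185:285]
m=cv2.inRange(cv2.cvtColor(t,cv2.COLOR_BGR2HSV),(8,80,120),(25,255,255));m=cv2.morphologyEx(m,cv2.MORPH_OPEN,np.ones((7,7)))
k=max(cv2.findContours(m,0,1)[0],key=cv2.contourArea)[:,0,:]+np.array([185,95])
s=cv2.imread("pics/s6_raw.png")[150:275,170:270]
for z in(.086,.092):
  W=np.array([onz("top",q.astype(float),z)[:2]-c for q in k]);print(z,"x",(W@e*1000).min().round(1),(W@e*1000).max().round(1),"y",(W@l*1000).min().round(1),(W@l*1000).max().round(1))
E
```

```text
[(np.float64(100.7), np.float64(3.4)), (np.float64(-97.6), np.float64(-6.3))] 0.19853875035689983
0.086 x -97.0 98.8 y -39.1 41.3
0.092 x -97.4 97.5 y -39.5 40.5
```

```bash
python3 -c "
from cell import ticket
print(ticket.hand_in())"
```

```text
the job is handed in; nothing more can be done
None
```

The job is handed in: the last is down in the deep well and the sole blank lies flat in the recess above it, both with the toe to the wide end, though the hand-in returned no verdict.

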